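# Load the long carton into the snap-in drawer of the carton loader

## Robot

A 6-joint arm with a two-finger parallel gripper is mounted at the origin on a cart in front of the work surface, level with it; the furniture and walls round the work are solid. World frame = base frame: x ahead of the robot, y to its left, z up, the work surface at z = 0. Lengths are in mm, angles in degrees, forces in N, time in s.
With the tool pointing down it reaches from about 375 to 975 mm from the base axis. Payload 3.8 kg.
Tool frame: the origin (TCP) lies midway between the tips of the shut fingers; the grasp point (between the pads) lies ctrl.pinch_z behind it (ctrl.pinch_z is the distance from the TCP to the grasp point, in mm); z points along the fingers, y is the direction in which the jaws open and shut (so a half turn about z gives the same grasp; the last joint's range is limited). The gripper opens to 88 mm and grips with 3 to 60 N. Pads are 18 mm wide; open, the fingers measure 123 mm over their backs; the gripper's body (75 mm by 187 mm) begins 45 mm behind the grasp point.
Start: joints at [-70.812, 15.12, 91.902, -0, 72.978, -2.114], TCP at [245.217, -628.877, 238.706] pointing down, gripper open.
Joint ranges: [-150.88, 150.88], [-54.13, 125.18], [17.81, 147.31], [-75.09, 255.09], [0, 152.58], [-146.25, 146.25]. Speed limits (degrees/s): [147.25, 147.25, 180, 180, 180, 180].

## Interface

Orientations are given as a 3x3 rotation matrix whose columns are the frame's x, y, z axes.
In Python, from rig import ctrl gives the robot as it stands. The module is installed in compiled form; this text tells all that it offers.
- The arm moves only by the shell command python3 -m jog 'ROWS' [FORCE]. ROWS is JSON, a list that holds one entry, the list of rows, each a list of 5 numbers: the finger opening in m, from 0 to 0.0881, then the shift along the tool's x, y, z in m, then the turn about the tool's z in rad. In form: [[[fingers, tx, ty, tz, roll], ...]]. A call has 1 to 12 rows; each row shifts and turns the commanded pose from where the row before left it, along the tool's axes as they then stand; what a row does not reach is not made up. A row lasts 1/12 s, in which the tool goes at most 41.7 mm and 7.16 degrees, less where a joint would pass 70% of its speed; a pose out of reach is approached as far as the arm can. A call is refused whole if a number of a shift passes 0.0417 or a number of a turn 0.125, either way. A call with a gripper value outside its range is refused whole. The fingers move at their own pace and stop on an object; FORCE is the grip in N (left out, the last holds). Time passes only in rows, so rows that do not move let the fingers close. It gives the time, the measured TCP pose, the force and the opening at its end, in the units of the state.
- ctrl.sense(): the state, without advancing time (a new reading comes with each control period).
- ctrl.snapshot(name): name is "side" or "top" or "wrist"; returns the picture (420x560x3 uint8, red, green, blue); there is no depth.
- ctrl.get_calibration(name): a dict with "vertical_fov" (degrees; the focal length in pixels is half the picture's height over the tangent of half this angle, whatever the lens; pixels are square), "cx", "cy" (the principal point, pixels), "world_from_camera" (4x4, takes a point from camera to world coordinates); the wrist camera has in their place "mount" (4x4, takes a point from camera to tool coordinates, whose origin is the TCP and whose axes are the flange's). Camera axes: x right, y up, looking along -z (the intrinsics and any distortion apply to the point x, -y, -z); pixel columns grow to the right and rows downward; lengths in mm; the calibration is good to about 2 mm. A picture is of the moment at which its call begins: read the wrist's pose just before it. get_calibration takes no time and is no camera call.
- ctrl.hand_in(): hands the job in, once; it reports no verdict.
Trained networks look in the newest picture that a camera, given by its name, has taken for a name from the list of things; names that differ only in an ending like _2 or _b are one class to them, and where a whole thing is asked for, a point or a joint stands for the part that bears it (a point fixed in the world has none). Each returns a list of dicts, best first, with "p" (0 to 1); they miss things now and then, are a little off and sometimes report something else, mostly with a low value. They report only what shows in the picture. A call takes as long as a camera call. They do not tell look-alikes from the thing itself.
- ctrl.outline_of(thing, camera): "region" (420x560 bool, what is visible of it) and "extent" ([left, top, right, bottom] in pixels, round what is visible of it).
The state is a dict: "clock": time; "qpos": joint angles; "joint_vel": joint speeds; "effort": joint torques, N m; "ee_pos": TCP position; "tool_rot": TCP orientation; "ft_force": force on the tool from outside, world axes, zero at the start; "torque": the same for the moment, N m; "finger_gap": opening from 0.0 (shut) to 1.0 (fully open).
Only numpy, scipy, OpenCV 4.12 (cv2) and the standard library are available. Lean on these libraries where they do the work, as an engineer would, in place of code of your own. Each camera call takes 0.05 s, during which the arm holds its last target. There are 200 camera calls.

## Task

The long carton goes into the loader's open drawer. Move the small carton that stands in front of it well aside, leaving it upright on the bare worktop, then lift the long carton out and lay it down flat, right way up, in the drawer so that it fills it. Without ramming it, push the drawer in until you feel it snap past its catch and sit fully home, then stop pushing and back off; leave the cup and the bottle where they stand.

Things in the scene. Friction and masses are not known exactly. Their poses are not given: they have to be found in the camera images.
- long_carton_mid (a point): Centre of the long printed paper carton: 57 (its x) by 111 (its y) by 62 mm high, about 90 g, loose on the worktop, broad faces to front and back. Only its 57 mm way fits a gripper. The point is 31 mm above its underside. The carton and the loader swap left and right between starts.
- small_carton_mid (a point): Centre of the small printed paper carton: 47 (its x) by 71 (its y) by 60 mm high, about 80 g, loose, 4 to 10 mm in front of the long carton with its y along the long one's x, so that no finger fits between them. Grip it the 47 mm way. The point is 30 mm above its underside.
- drawer_floor (a point): Centre of the drawer's inner floor, 8 mm above the worktop; moves with the drawer. x: closing direction, y: along the drawer's length, z up. Inside 67 (x) by 120 (y) mm; side and back walls reach 22 mm, front panel 29 mm above this floor. The loader is fixed and open above: cheeks 40 mm high, 170 mm apart outside, begin 78 mm beyond this point when fully open; a 110 mm high head, 154 mm beyond.
- drawer_front (a point): Centre of the outer face of the drawer's grey front panel, 22 mm above the worktop: push here, along +x (axes as for drawer_floor). The panel is 170 mm wide and reaches from 6 to 37 mm above the worktop (a 4 mm thick moulding at its upper edge, 60 mm long, is ornament). Hitting it at speed counts as ramming (over 80 N); 60 mm/s is safe.
- loader_drawer (a joint): How far the drawer stands out, m: 0 is fully home, against a firm stop; 0.11 is fully open; it starts 0.10 to 0.11 open. It slides with about 1 N of friction. From 0.018 on, sprung catches resist the push, with a peak of about 15 N near 0.015; let go before 0.009 they push it back out to 0.018, past 0.009 they snap it to 0 by themselves and hold it there.
- cup: Bystander: specimen cup with white lid, 61 mm across, 68 mm high, loose, its centre 13 cm behind the long carton. Origin at the centre of its underside.
- bottle: Bystander: white strip bottle with dark cap, 44 mm across, 122 mm high, loose, its centre 14 cm behind the long carton. Origin at the centre of its underside.
Things that resemble listed ones, but are neither listed nor needed, are in the scene too. Leave any blue or red look-alike of the part that bears small_carton_mid alone.

How it is judged (in metres and radians):
On the way, in this order (a step that is already met when the one before it is completed fails the run):
1. the small carton stands upright on the worktop, released, at least 7 cm from where it was (distance of small_carton_mid from where it was at the start of the episode above 0.07 m and height (world z) of small_carton_mid below 0.036 m and angle between small_carton_mid's own z axis and vertical below 0.1 rad and contact force between the fingers and small_carton below 0.1 N), for 0.2 s.
2. the long carton lies in the open drawer, right way up, released (z of long_carton_mid in the frame of drawer_floor below 0.036 m and x of long_carton_mid in the frame of drawer_floor between -0.012 and 0.012 m and y of long_carton_mid in the frame of drawer_floor between -0.012 and 0.012 m and angle between long_carton_mid's own z axis and vertical below 0.1 rad and contact force between the fingers and long_carton below 0.1 N and value of joint loader_drawer above 0.03 m), for 0.2 s.
3. the drawer has snapped home (value of joint loader_drawer below 0.003 m), for 0.1 s.
At the end, for the whole second after the job is handed in: The drawer is snapped home (within 3 mm), the long carton lies flat and right way up in it (centre within 12 mm of the drawer's centre), the small carton stands upright on the worktop at least 7 cm from where it stood, both at rest (value of joint loader_drawer below 0.003 m and z of long_carton_mid in the frame of drawer_floor below 0.036 m and x of long_carton_mid in the frame of drawer_floor between -0.012 and 0.012 m and y of long_carton_mid in the frame of drawer_floor between -0.012 and 0.012 m and angle between each of long_carton_mid, small_carton_mid's own z axis and vertical below 0.1 rad and distance of small_carton_mid from where it was at the start of the episode above 0.07 m and height (world z) of small_carton_mid below 0.036 m and linear speed of each of small_carton, long_carton below 0.02 m/s); the robot touches nothing.
It fails at once if the drawer is rammed: the fingers press on it with more than 80 N (contact force between the fingers and loader_drawer above 80 N).
It fails at once if the cup is moved more than 3 cm or tipped (distance of cup from where it was at the start of the episode above 0.03 m or angle between cup's own z axis and vertical above 0.4 rad).
It fails at once if the bottle is moved more than 3 cm or tipped (distance of bottle from where it was at the start of the episode above 0.03 m or angle between bottle's own z axis and vertical above 0.4 rad).
It also fails if it takes over 72 s, if anything falls off the work surface, if the arm or the gripper's body presses on something with over 40 N, if the wrist force passes 120 N, or if a joint passes its speed limit or range.

## Working session

There is one attempt and no reset: what is moved stays moved. The work goes in short steps, Python scripts to look and compute and a shell command to move; the robot and the scene stay as the last step left them, time stands still between calls to the robot, and variables do not carry over. Pictures are saved under pics/ and viewed, about 8 in all and at most 12, crops included, and the job is handed in when it is done.

```bash
mkdir -p pics; cat > h.py <<'E'
import numpy as np, cv2
from rig import ctrl
def K(n):
    c=ctrl.get_calibration(n); f=210/np.tan(np.radians(c['vertical_fov']/2)); return c,f
def T(n):
    c,f=K(n)
    if 'world_from_camera' in c: return np.array(c['world_from_camera'])
    s=ctrl.sense(); M=np.eye(4); M[:3,:3]=s['tool_rot']; M[:3,3]=s['ee_pos']; return M@np.array(c['mount'])
def ray(n,uv,z,M=None):
    c,f=K(n); M=T(n) if M is None else M
    uv=np.atleast_2d(uv).astype(float)
    d=np.c_[(uv[:,0]-c['cx'])/f,-(uv[:,1]-c['cy'])/f,-np.ones(len(uv))]@M[:3,:3].T
    o=M[:3,3]; return o+d*((z-o[2])/d[:,2])[:,None]
def proj(n,P,M=None):
    c,f=K(n); M=T(n) if M is None else M
    p=(np.atleast_2d(P)-M[:3,3])@M[:3,:3]
    return np.c_[c['cx']-f*p[:,0]/p[:,2],c['cy']+f*p[:,1]/p[:,2]]
def save(n,name):
    im=ctrl.snapshot(n); cv2.imwrite('pics/'+name,im[:,:,::-1]); return im
E
python3 - <<'E'
from h import *
np.set_printoptions(precision=1,suppress=True)
s=ctrl.sense(); print(s, ctrl.pinch_z)
for n in('top','side','wrist'): print(n,ctrl.get_calibration(n))
a=save('top','top0.png'); b=save('side','side0.png')
cv2.imwrite('pics/both.png',cv2.resize(np.hstack([a,b])[:,:,::-1],(1120,420))[:,:])
for n in('top','side'):
  for t in('long_carton_mid','small_carton_mid','drawer_floor','drawer_front','loader_drawer','cup','bottle'):
    try:
      for d in ctrl.outline_of(t,n)[:3]:
        r=d['region'].astype(np.uint8); print(n,t,round(d['p'],2),d['extent'],cv2.minAreaRect(cv2.findNonZero(r)))
    except Exception as e: print(n,t,e)
E
```

```text
{'clock': 0.0, 'qpos': array([-70.8,  15.2,  92. ,  -0. ,  73. ,  -2.1]), 'joint_vel': array([ 0. ,  0.1, -0. ,  0.1, -0. ,  0. ]), 'effort': array([ -0. , -50.2, -35.7,   0.1,   0. ,  -0. ]), 'ee_pos': array([ 245. , -628.2,  237.4]), 'tool_rot': array([[ 0.9,  0.4, -0. ],
       [ 0.4, -0.9,  0. ],
       [ 0. , -0. , -1. ]]), 'ft_force': array([-0.1,  0.4,  0.1]), 'torque': array([-0.,  0., -0.]), 'finger_gap': 0.9969497626642161} 18.700000000000003
top {'vertical_fov': 44.524322428921835, 'cx': 270.36916381275967, 'cy': 211.10458508688433, 'world_from_camera': array([[  -0. ,    1. ,   -0.1,  404.1],
       [  -1. ,   -0. ,   -0. ,  -69.9],
       [  -0. ,    0.1,    1. , 1405.4],
       [   0. ,    0. ,    0. ,    1. ]])}
side {'vertical_fov': 48.63850806301333, 'cx': 285.24443943847444, 'cy': 211.0937753964974, 'world_from_camera': array([[    1. ,     0. ,    -0.1,   497.5],
       [   -0.1,     0.4,    -0.9, -1023.7],
       [   -0. ,     0.9,     0.4,   444.6],
       [    0. ,     0. ,     0. ,     1. ]])}
wrist {'vertical_fov': 67.94446659478189, 'cx': 271.72136031525775, 
[... 2304 characters left out ...]
carton_mid 0.59 [226.2, 217.3, 258.5, 250.4] ((242.5, 233.5), (33.0, 35.0), 90.0)
side drawer_floor 0.61 [249.6, 185.6, 285.9, 207.3] ((268.30279541015625, 191.50521850585938), (41.885677337646484, 19.59101676940918), 16.927513122558594)
side drawer_front 0.64 [249.6, 184.3, 287.8, 205.6] ((267.9859313964844, 191.47279357910156), (42.62176513671875, 19.101829528808594), 17.650123596191406)
side cup 0.52 [318.9, 207.1, 332.4, 240.0] ((325.5, 224.0), (34.0, 9.0), 90.0)
side bottle 0.57 [328.7, 198.9, 352.0, 265.1] ((339.81964111328125, 231.49502563476562), (21.04743766784668, 61.254150390625), 1.5911403894424438)
side bottle 0.42 [320.3, 207.5, 329.1, 239.9] ((325.5, 223.5), (33.0, 9.0), 90.0)
```

View pics/top0.png

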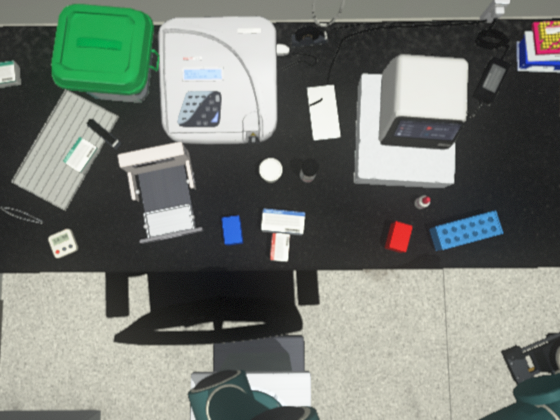

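View pics/side0.png

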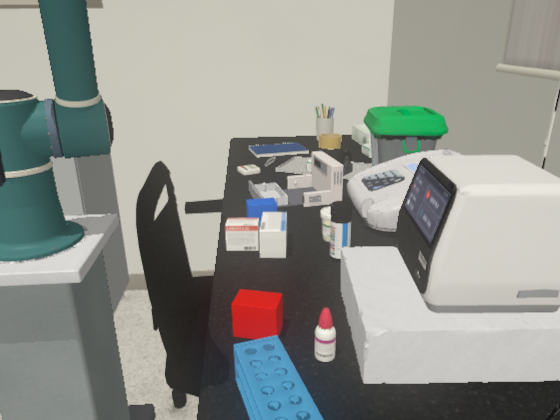

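The top view (up = +x, left = +y) shows the small carton at (280,247), the long one at (284,222), the drawer at (168,221), and blue and red decoys at (232,230) and (400,237). The cup is at (270,170) and the bottle at (308,171). The side view agrees: white and red small carton at (242,233), long carton behind it at (273,235). Next I turn these into positions.

```bash
python3 - <<'E'
from h import *
np.set_printoptions(precision=1,suppress=True)
for n,uv,z in [('small',(280.3,247.3),60),('long',(283,222.4),62),('drawerc',(168.8,223.1),20),('cup',(270.3,170.3),68),('bottle',(308.5,165),122)]:
    print(n,ray('top',uv,z))
im=ctrl.snapshot('top'); cv2.imwrite('pics/c.png',cv2.resize(im[130:275,110:330,::-1],None,fx=3.6,fy=3.6,interpolation=cv2.INTER_CUBIC))
s=ctrl.sense();print(np.array(s['tool_rot']))
E
```

```text
small [[479.4 -83.8  60. ]]
long [[544.7 -91.7  62. ]]
drawerc [[550.6 218.2  20. ]]
cup [[683.4 -59.7  68. ]]
bottle [[ 684.7 -157.7  122. ]]
[[ 0.9  0.4  0. ]
 [ 0.4 -0.9 -0. ]
 [ 0.   0.  -1. ]]
```

View pics/c.png

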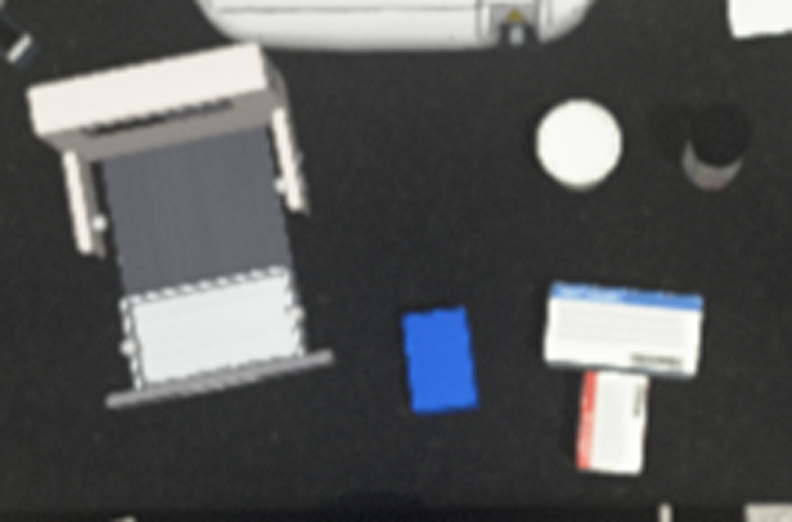

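```bash
python3 -m jog '[[[0.088,0,0,0,0.115],[0.088,0,0,0,0.115],[0.088,0,0,0,0.115],[0.088,0,0,0,0.115],[0.088,0,0,0,0]]]' 20; python3 -c "
from h import *
s=ctrl.sense();R=s['tool_rot'];print(np.round(R,4));print((np.array([480,-84,238])-s['ee_pos'])@R)"
```

```text
clock: 1.27
ee_pos: [245.2, -628.9, 238.8]
tool_rot: [[0.996, -0.091, 0.0], [-0.091, -0.996, -0.0], [0.0, 0.0, -1.0]]
ft_force: [-0.2, -0.1, 0.4]
finger_gap: 0.998
[[ 9.959e-01 -9.090e-02  1.000e-04]
 [-9.090e-02 -9.959e-01 -1.000e-04]
 [ 1.000e-04  1.000e-04 -1.000e+00]]
[ 184.25403685 -563.99684416    0.71408709]
```

```bash
python3 -m jog '[[[0.088,0.012,-0.038,0,0],[0.088,0.012,-0.038,0,0],[0.088,0.012,-0.038,0,0],[0.088,0.012,-0.038,0,0],[0.088,0.012,-0.038,0,0],[0.088,0.012,-0.038,0,0],[0.088,0.012,-0.038,0,0],[0.088,0.012,-0.038,0,0],[0.088,0.012,-0.038,0,0],[0.088,0.012,-0.038,0,0]]]'
python3 -m jog '[[[0.088,0.012,-0.038,0,0],[0.088,0.012,-0.038,0,0],[0.088,0.012,-0.038,0,0],[0.088,0.014,-0.035,0,0],[0.088,0.014,-0.035,0,0],[0.088,0,0,0,0],[0.088,0,0,0,0],[0.088,0,0,0,0]]]'; cat > look.py <<'E'
from h import *
import sys
np.set_printoptions(precision=2,suppress=True)
M=T('wrist'); im=save('wrist',sys.argv[1]); print(ctrl.sense()['ee_pos'])
np.save('M.npy',M)
for a in sys.argv[2:]:
    t,z=a.split(':')
    for d in ctrl.outline_of(t,'wrist')[:4]:
        r=cv2.findNonZero(d['region'].astype(np.uint8))
        if r is None: continue
        P=ray('wrist',cv2.convexHull(r)[:,0],float(z),M)[:,:2].astype(np.float32)
        b=cv2.minAreaRect(P); print(t,round(d['p'],2),np.round(d['extent']),'xy',np.array(b[0]),'size',np.array(b[1]),'ang',round(b[2],1))
E
python3 look.py w1.png small_carton_mid:60 long_carton_mid:62
```

```text
clock: 2.1
ee_pos: [398.5, -259.2, 239.0]
tool_rot: [[0.996, -0.085, 0.001], [-0.085, -0.996, -0.0], [0.001, 0.0, -1.0]]
ft_force: [0.0, 0.9, 0.1]
finger_gap: 0.997
clock: 2.77
ee_pos: [478.0, -83.4, 238.7]
tool_rot: [[0.996, -0.085, -0.0], [-0.085, -0.996, -0.001], [-0.0, 0.001, -1.0]]
ft_force: [-0.6, -0.9, -0.1]
finger_gap: 0.996
[477.77 -84.   238.65]
small_carton_mid 0.93 [110. 107. 188. 186.] xy [527.44  35.49] size [69.8 62.9] ang 6.9
small_carton_mid 0.84 [247. 142. 290. 217.] xy [483.3  -82.46] size [45.05 74.81] ang 85.1
long_carton_mid 0.91 [218.  86. 327. 146.] xy [548.34 -91.55] size [109.95  54.98] ang 83.8
```

View pics/w1.png

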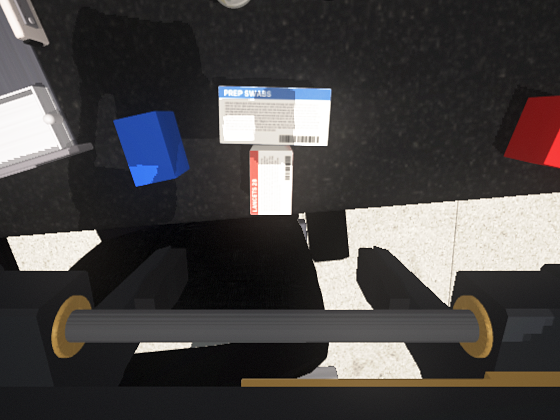

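The wrist view shows the small carton at (270,180) right behind the TCP column and the long carton at (274,116). Blue and red decoys stand to either side. The tool is lined up, so I go down and grip.

```bash
python3 -m jog '[[[0.088,0,0,0.035,0],[0.088,0,0,0.035,0],[0.088,0,0,0.035,0],[0.088,0,0,0.035,0],[0.088,0,0,0.030,0],[0.088,0,0,0.025,0],[0.088,0,0,0.020,0],[0.088,0,0,0.010,0],[0.088,0,0,0,0]]]' 15
python3 -m jog '[[[0.03,0,0,0,0],[0.03,0,0,0,0],[0.03,0,0,0,0],[0.03,0,0,0,0],[0.03,0,0,0,0],[0.03,0,0,0,0],[0.03,0,0,0,0],[0.03,0,0,0,0],[0.03,0,0,0,0]]]' 15
```

```text
clock: 3.67
ee_pos: [475.6, -83.9, 11.4]
tool_rot: [[0.996, -0.09, -0.005], [-0.09, -0.996, 0.001], [-0.005, -0.001, -1.0]]
ft_force: [-0.3, -0.3, -0.2]
finger_gap: 0.998
clock: 4.42
ee_pos: [478.6, -83.2, 14.3]
tool_rot: [[0.996, -0.088, 0.001], [-0.088, -0.996, -0.0], [0.001, -0.0, -1.0]]
ft_force: [-1.7, 1.3, 5.8]
finger_gap: 0.525
```

```bash
python3 -m jog '[[[0.03,0,0,-0.015,0],[0.03,0,0,-0.02,0],[0.03,0,0.02,-0.01,0],[0.03,0,0.03,0,0],[0.03,0,0.03,0,0],[0.03,0,0.03,0,0],[0.03,0,0.02,0,0],[0.03,0,0,0,0],[0.03,0,0,0,0]]]'
python3 -m jog '[[[0.03,0,0,0.015,0],[0.03,0,0,0.015,0],[0.03,0,0,0.010,0],[0.03,0,0,0.004,0],[0.03,0,0,0.001,0],[0.03,0,0,0,0],[0.03,0,0,0,0]]]'
```

```text
clock: 5.17
ee_pos: [466.2, -213.3, 58.2]
tool_rot: [[0.996, -0.09, -0.001], [-0.09, -0.996, 0.001], [-0.001, -0.001, -1.0]]
ft_force: [-0.4, 0.0, -1.8]
finger_gap: 0.528
clock: 5.75
ee_pos: [466.8, -212.0, 13.6]
tool_rot: [[0.996, -0.087, -0.0], [-0.087, -0.996, 0.0], [-0.0, -0.0, -1.0]]
ft_force: [0.0, -0.4, -1.8]
finger_gap: 0.528
```

```bash
python3 -m jog '[[[0.03,0,0,0.001,0],[0.03,0,0,0,0],[0.088,0,0,0,0],[0.088,0,0,0,0],[0.088,0,0,0,0],[0.088,0,0,0,0],[0.088,0,0,0,0],[0.088,0,0,-0.01,0],[0.088,0,0,-0.03,0],[0.088,0,0,-0.04,0],[0.088,0,0,-0.04,0],[0.088,0,0,-0.04,0]]]'
python3 -m jog '[[[0.088,0,0,-0.04,0],[0.088,0,-0.02,-0.025,0.11],[0.088,0.02,-0.03,0,0.11],[0.088,0.02,-0.03,0,0],[0.088,0,-0.03,0,0],[0.088,0,-0.015,0,0],[0.088,0,0,0,0],[0.088,0,0,0,0]]]'
python3 look.py w2.png small_carton_mid:60 long_carton_mid:62 cup:68
```

```text
clock: 6.75
ee_pos: [466.2, -212.5, 174.8]
tool_rot: [[0.996, -0.088, -0.0], [-0.088, -0.996, 0.0], [-0.0, -0.0, -1.0]]
ft_force: [1.0, 0.1, -0.6]
finger_gap: 1.001
clock: 7.42
ee_pos: [535.8, -101.4, 238.2]
tool_rot: [[0.954, -0.301, 0.0], [-0.301, -0.954, -0.0], [0.0, 0.0, -1.0]]
ft_force: [0.1, 0.4, 0.3]
finger_gap: 0.999
[ 535.57 -102.14  238.04]
small_carton_mid 0.95 [117. 183. 192. 256.] xy [531.66  33.05] size [70.6  68.69] ang 6.3
small_carton_mid 0.83 [350. 168. 408. 247.] xy [ 476.05 -207.36] size [57.43 85.11] ang 85.4
small_carton_mid 0.83 [495.  94. 560. 163.] xy [ 512.54 -372.35] size [69.92 69.37] ang 73.5
long_carton_mid 0.89 [203. 139. 315. 213.] xy [551.69 -92.02] size [111.17  62.37] ang 83.8
long_carton_mid 0.37 [  0. 192. 104. 270.] xy [560.01 161.81] size [ 73.22 128.2 ] ang 13.4
cup 0.62 [149.  10. 217.  85.] xy [685.12 -60.8 ] size [60.75 60.93] ang 83.8
```

View pics/w2.png

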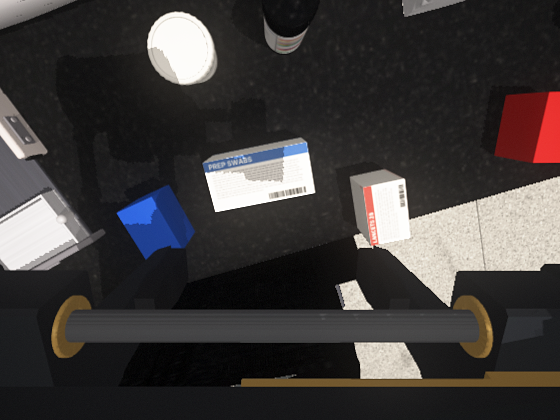

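The view shows the small carton standing upright and released at (380,208), and the long one undisturbed at (258,178). Next I turn to grip the long carton by its 57 mm side.

```bash
python3 -m jog '[[[0.088,0.010,-0.0136,0,0],[0.088,0,0,0,-0.118],[0.088,0,0,0,-0.118],[0.088,0,0,0,-0.118],[0.088,0,0,0,-0.118],[0.088,0,0,0,-0.118],[0.088,0,0,0,-0.118],[0.088,0,0,0,-0.118],[0.088,0,0,0,-0.118]]]'
python3 -m jog '[[[0.088,0,0,0,-0.118],[0.088,0,0,0,-0.118],[0.088,0,0,0,-0.118],[0.088,0,0,0,-0.118],[0.088,0,0,0,-0.118],[0.088,0,0,0,-0.118],[0.088,0,0,0,-0.118],[0.088,0,0,0,0],[0.088,0,0,0,0]]]'
python3 look.py w3.png long_carton_mid:62 ; python3 -c "
from h import *
print(ctrl.sense()['qpos'])"
```

```text
clock: 8.37
ee_pos: [550.0, -92.3, 237.7]
tool_rot: [[0.802, 0.598, 0.0], [0.598, -0.802, 0.0], [0.0, 0.0, -1.0]]
ft_force: [-0.7, -0.2, -0.4]
finger_gap: 1.002
clock: 9.12
ee_pos: [549.8, -92.3, 237.7]
tool_rot: [[0.113, 0.994, 0.0], [0.994, -0.113, 0.0], [0.0, 0.0, -1.0]]
ft_force: [0.1, 0.3, 0.0]
finger_gap: 0.998
[549.76 -92.25 237.69]
long_carton_mid 0.77 [247. 129. 299. 237.] xy [548.71 -90.54] size [114.61  57.19] ang 83.6
[-1.20845919e+01  2.43915667e+00  1.06530969e+02  4.49844288e-03
  7.10279651e+01 -5.65963966e+00]
```

```bash
python3 -m jog '[[[0.088,0.001,-0.001,0.035,0],[0.088,0,0,0.035,0],[0.088,0,0,0.035,0],[0.088,0,0,0.035,0],[0.088,0,0,0.03,0],[0.088,0,0,0.02,0],[0.088,0,0,0.01,0],[0.088,0,0,0.005,0],[0.088,0,0,0,0],[0.088,0,0,0,0]]]'
python3 -m jog '[[[0.03,0,0,0,0],[0.03,0,0,0,0],[0.03,0,0,0,0],[0.03,0,0,0,0],[0.03,0,0,0,0],[0.03,0,0,0,0],[0.03,0,0,0,0],[0.03,0,0,0,0],[0.03,0,0,0,0]]]' 20
python3 -m jog '[[[0.03,0,0,-0.01,0],[0.03,0,0,-0.02,0],[0.03,0,0,-0.03,0],[0.03,0,0,-0.03,0],[0.03,0,0,-0.03,0],[0.03,0,0,-0.03,0],[0.03,0,0,-0.02,0],[0.03,0,0,0,0],[0.03,0,0,0,0]]]'
python3 look.py w4.png drawer_front:37 drawer_floor:30 loader_drawer:30 long_carton_mid:200
```

```text
clock: 10.05
ee_pos: [549.8, -91.2, 33.9]
tool_rot: [[0.109, 0.994, 0.002], [0.994, -0.109, -0.0], [-0.0, 0.002, -1.0]]
ft_force: [0.2, -0.9, 0.5]
finger_gap: 0.995
clock: 10.8
ee_pos: [549.0, -91.0, 33.3]
tool_rot: [[0.109, 0.994, 0.001], [0.994, -0.109, -0.0], [-0.0, 0.001, -1.0]]
ft_force: [-1.2, 0.0, 5.6]
finger_gap: 0.642
clock: 11.55
ee_pos: [549.3, -91.1, 203.9]
tool_rot: [[0.109, 0.994, 0.003], [0.994, -0.109, -0.001], [-0.0, 0.003, -1.0]]
ft_force: [0.4, -0.3, -1.2]
finger_gap: 0.644
[548.05 -90.85 202.03]
long_carton_mid 0.59 [204. 152. 345. 381.] xy [ 547.5  -102.54] size [137.74  71.28] ang 83.6
```

View pics/w4.png

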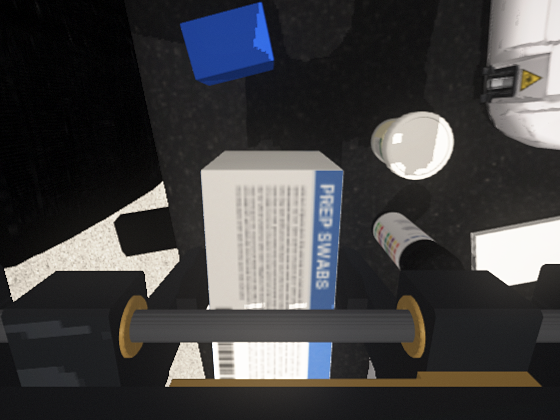

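The carton hangs level between the fingers, and both bystanders are untouched. I carry it higher towards the drawer and look there.

```bash
python3 -m jog '[[[0.03,0.01,-0.002,-0.03,0],[0.03,0.02,-0.003,-0.03,0],[0.03,0.03,-0.004,-0.03,0],[0.03,0.03,-0.004,-0.007,0],[0.03,0.03,-0.004,0,0],[0.03,0.03,-0.004,0,0],[0.03,0.02,-0.003,0,-0.1],[0.03,0.012,0,0,-0.1],[0.03,0,0,0,-0.1],[0.03,0,0,0,0],[0.03,0,0,0,0],[0.03,0,0,0,0]]]'
python3 look.py w5.png drawer_front:37 drawer_floor:30 loader_drawer:30
```

```text
clock: 12.8
ee_pos: [543.1, 91.6, 298.1]
tool_rot: [[-0.187, 0.982, -0.002], [0.982, 0.187, -0.0], [-0.0, -0.002, -1.0]]
ft_force: [-0.2, 0.1, 0.1]
finger_gap: 0.642
[543.18  91.5  298.34]
drawer_front 0.95 [261.   1. 333. 143.] xy [549.76 211.96] size [ 80.56 161.51] ang 11.3
drawer_floor 0.97 [264.   0. 333. 146.] xy [550.63 212.76] size [ 80.77 164.27] ang 11.1
loader_drawer 0.75 [330. 345. 353. 377.] xy [ 713.4  -197.31] size [33.34 70.07] ang 14.0
loader_drawer 0.72 [264.   1. 333. 146.] xy [550.1  212.67] size [ 81.88 164.28] ang 11.2
```

View pics/w5.png

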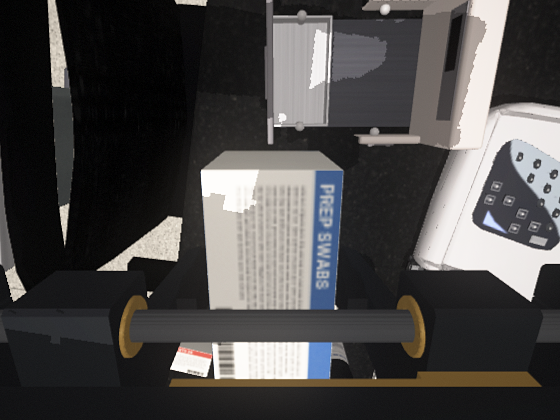

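```bash
python3 -c "
import cv2
im=cv2.imread('pics/w5.png')[0:150,250:430]
cv2.imwrite('pics/w5c.png',cv2.resize(im,None,fx=4,fy=4,interpolation=cv2.INTER_CUBIC))"
```

```text
(no output)
```

View pics/w5c.png

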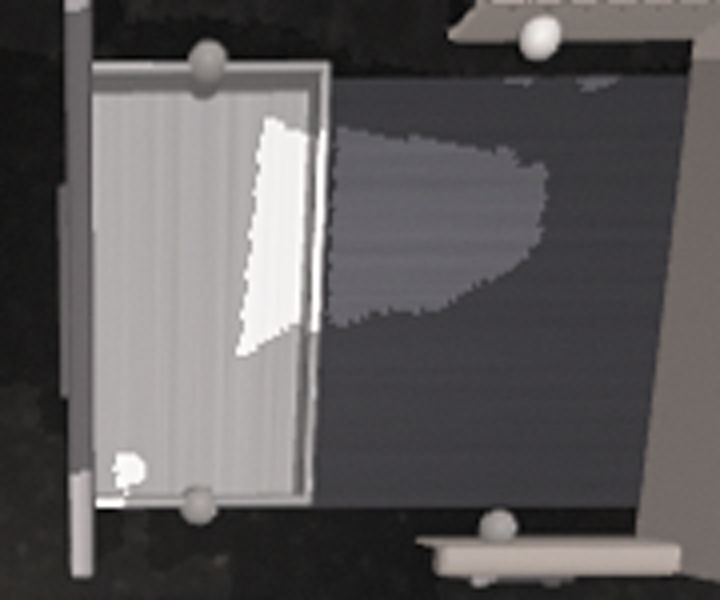

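The crop shows the tray rim: far wall at row ~66, near wall ~500, back wall columns 325→308 and front panel column 92, in crop pixels divided by 4 plus (250,0). I convert those rim corners to world coordinates.

```bash
cat > dr.py <<'E'
from h import *
np.set_printoptions(precision=1,suppress=True)
M=np.load('M.npy'); w=lambda u,v,z: ray('wrist',(250+u/4,v/4),z,M)[0,:2]
print('cam',M[:3,3])
bo=[w(330,62,30),w(312,505,30)]; d=bo[0]-bo[1]; print('outer len',np.linalg.norm(d))
po=[w(92,62,37),w(93,500,37)]; e=po[0]-po[1]
yv=w(66,0,37)*0; 
for n,q in(('back',bo),('panel',po)):
    d=q[0]-q[1]; print(n,np.degrees(np.arctan2(-d[0],d[1])),q)
d=po[0]-po[1]; a=np.arctan2(-d[0],d[1]); X=np.array([np.cos(a),np.sin(a)]); Y=np.array([-X[1],X[0]])
d=bo[0]-bo[1]; a2=np.arctan2(-d[0],d[1]); a=(a+a2)/2; X=np.array([np.cos(a),np.sin(a)]); Y=np.array([-X[1],X[0]])
f=lambda p:np.array([p@X,p@Y])
print('far out/in',f(w(210,62,30)),f(w(210,73,30)),'near in/out',f(w(200,495,30)),f(w(200,504,30)))
print('back out/in',f(w(321,283,30)),f(w(312,283,30)),'panel in/out',f(w(92,283,37)),f(w(68,283,37)),'near end',f(w(82,577,37)))
xm=(f(w(312,283,30))[0]+f(w(92,283,37))[0])/2; ym=(f(w(210,73,30))[1]+f(w(200,495,30))[1])/2
c=xm*X+ym*Y; print('yaw',np.degrees(a),'centre',c)
s=ctrl.sense(); R=np.array(s['tool_rot']); print('tool shift',(np.r_[c,300]-s['ee_pos'])@R,'roll(deg) to go',np.degrees(-(a-np.arctan2(R[1,1],R[0,1]))))
E
python3 dr.py
```

```text
cam [528.8 165.5 445.3]
outer len 125.8491873681302
back 11.4192987357055 [array([577.9, 285.2]), array([602.8, 161.9])]
panel 11.023389163940115 [array([509.7, 270.4]), array([533. , 150.4])]
far out/in [587.2 167.6] [587.2 164.8] near in/out [586.6  44.9] [586.7  42.1]
back out/in [622.6 107.6] [619.8 107.6] panel in/out [552.2 107.3] [544.9 107.3] near end [548.4  19.8]
yaw 11.221343949822808 centre [554.4 216.8]
tool shift [121.1  34.4  -1.1] roll(deg) to go -0.38146293216510696
```

```bash
python3 -m jog '[[[0.03,0.015,0.004,0,-0.007],[0.03,0.025,0.008,0,0],[0.03,0.03,0.009,0,0],[0.03,0.03,0.009,0,0],[0.03,0.021,0.0044,0,0],[0.03,0,0,0.03,0],[0.03,0,0,0.04,0],[0.03,0,0,0.04,0],[0.03,0,0,0.04,0],[0.03,0,0,0.03,0],[0.03,0,0,0,0],[0.03,0,0,0,0]]]'
python3 -c "
from h import *
s=ctrl.sense();R=np.array(s['tool_rot']);print(s['ee_pos'],R,(np.array([554.4,216.8,41.5])-s['ee_pos'])@R)
save('wrist','w6.png')"
```

```text
clock: 14.0
ee_pos: [551.9, 216.5, 117.3]
tool_rot: [[-0.196, 0.981, -0.004], [0.981, 0.196, -0.002], [-0.001, -0.005, -1.0]]
ft_force: [0.6, 0.4, -0.5]
finger_gap: 0.641
[551.90126915 216.5339711  117.27570943] [[-1.95835359e-01  9.80626475e-01 -4.49768220e-03]
 [ 9.80636582e-01  1.95830281e-01 -1.54737232e-03]
 [-6.36611892e-04 -4.71362191e-03 -9.99988688e-01]] [-0.18022247  2.85959619 75.76320213]
```

View pics/w6.png

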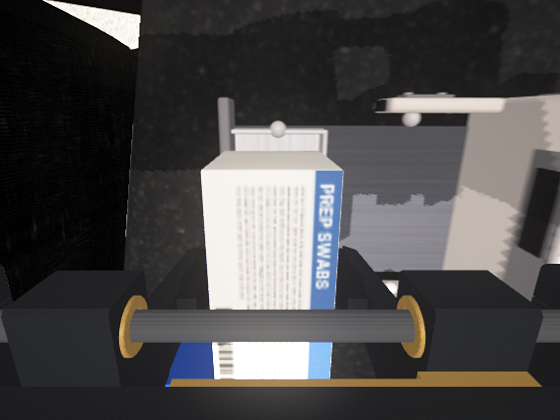

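```bash
python3 -m jog '[[[0.03,0,0,0,0],[0.03,0,0,0,0],[0.03,0,0,0,0]]]'
python3 - <<'E'
from h import *
np.set_printoptions(precision=1,suppress=True)
s=ctrl.sense();R=np.array(s['tool_rot']);p=np.array(s['ee_pos']);print((np.array([554.4,216.8,41.5])-p)@R)
M=T('wrist');im=save('wrist','w7.png')
cv2.imwrite('pics/w7c.png',cv2.resize(im[80:180,190:370,::-1],None,fx=4,fy=4,interpolation=cv2.INTER_CUBIC)); np.save('M.npy',M); np.save('p.npy',p); np.save('R.npy',R)
E
```

```text
clock: 14.3
ee_pos: [555.3, 218.0, 122.0]
tool_rot: [[-0.196, 0.98, 0.005], [0.981, 0.196, 0.002], [0.001, 0.005, -1.0]]
ft_force: [0.7, 0.1, -0.7]
finger_gap: 0.638
[-1.  -1.5 80.5]
```

View pics/w7c.png

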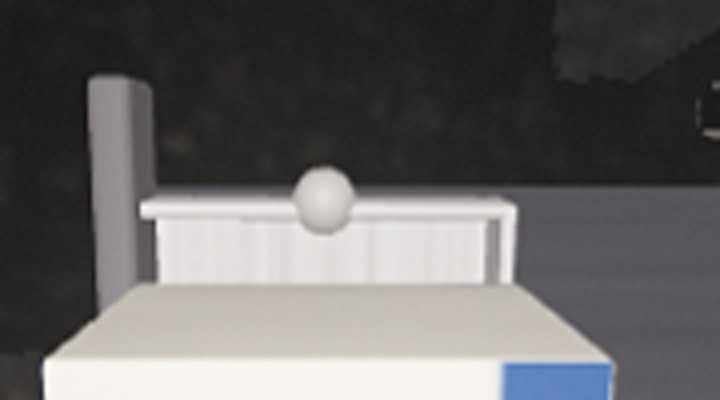

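```bash
python3 - <<'E'
from h import *
np.set_printoptions(precision=1,suppress=True)
M=np.load('M.npy');p=np.load('p.npy');R=np.load('R.npy')
w=lambda u,v,z:((ray('wrist',(190+u/4,80+v/4),z,M)[0]-p)@R)[:2]
for n,a in dict(backin=(500,213,30),backout=(517,205,30),panelin_top=(133,200,37),panelin_top2=(145,200,37),farin=(330,216,30),farout=(330,200,30),cL=(140,285,89),cR=(517,285,89),cLt=(43,358,151),cRt=(613,358,151)).items(): print(n,w(*a))
E
```

```text
backin [60.1 32. ]
backout [61.6 35.1]
panelin_top [ 62.9 -35.5]
panelin_top2 [ 62.9 -33.3]
farin [59.6  0.2]
farout [62.5  0.2]
cL [ 53.8 -27.2]
cR [53.8 26.8]
cLt [ 54.3 -27.5]
cRt [54.2 26.9]
```

Tool-frame check: the drawer centre is about (-0.5,-1) and the carton centre (-1,-0.3), so they agree within 1 mm. I shift ty by -1 mm and lower.

```bash
python3 -m jog '[[[0.03,0,-0.001,0.015,0],[0.03,0,0,0.02,0],[0.03,0,0,0.015,0],[0.03,0,0,0.01,0],[0.03,0,0,0.008,0],[0.03,0,0,0.006,0],[0.03,0,0,0.004,0],[0.03,0,0,0.001,0],[0.03,0,0,0,0],[0.03,0,0,0,0],[0.03,0,0,0,0]]]'
```

```text
clock: 15.27
ee_pos: [553.6, 217.5, 41.2]
tool_rot: [[-0.197, 0.98, 0.002], [0.98, 0.197, 0.001], [0.0, 0.003, -1.0]]
ft_force: [0.6, -0.3, 3.1]
finger_gap: 0.637
```

```bash
python3 -m jog '[[[0.07,0,0,0,0],[0.07,0,0,0,0],[0.07,0,0,0,0],[0.07,0,0,0,0],[0.07,0,0,-0.005,0],[0.07,0,0,-0.01,0],[0.07,0,0,-0.02,0],[0.07,0,0,-0.03,0],[0.07,0,0,-0.04,0],[0.07,0,0,-0.04,0],[0.0,0,0,-0.03,0],[0.0,0,0,0,0]]]'
python3 -m jog '[[[0.0,-0.02,-0.02,0,0],[0.0,-0.03,-0.03,0,0],[0.0,-0.02,-0.03,0,0],[0.0,0,-0.03,0,0],[0.0,0,-0.025,0,0],[0.0,0,0,0,0],[0.0,0,0,0,0],[0.0,0,0,0,0]]]'
python3 look.py w8.png long_carton_mid:70
python3 -c "
import cv2
im=cv2.imread('pics/w8.png');print(im.shape)"
```

```text
clock: 16.27
ee_pos: [557.0, 218.9, 225.2]
tool_rot: [[-0.197, 0.98, 0.014], [0.98, 0.197, 0.005], [0.002, 0.015, -1.0]]
ft_force: [1.9, -0.0, -0.0]
finger_gap: 0.669
clock: 16.93
ee_pos: [434.9, 122.8, 215.8]
tool_rot: [[-0.197, 0.98, 0.002], [0.98, 0.197, 0.0], [0.0, 0.002, -1.0]]
ft_force: [0.5, 0.1, -0.0]
finger_gap: 0.065
[435.26 122.95 215.73]
long_carton_mid 0.74 [370.  55. 461. 180.] xy [545.33 215.28] size [ 71.38 109.87] ang 11.0
(420, 560, 3)
```

View pics/w8.png

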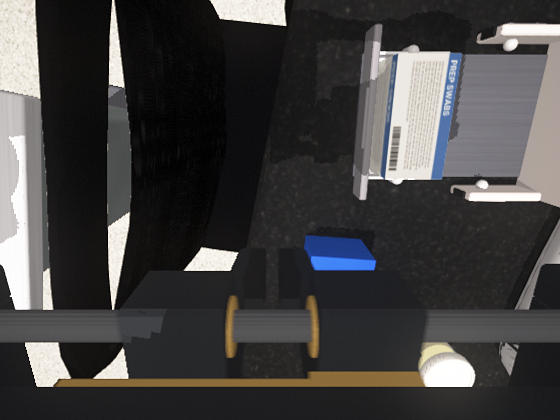

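The carton lies flat in the tray, at (418,117) in the picture. With the shut fingers I turn the tool so that its x points along the closing direction, which keeps the gripper body well clear of the head. Then I go in front of the panel.

```bash
python3 -m jog '[[[0.0,0,0,0,0.12],[0.0,0,0,0,0.12],[0.0,0,0,0,0.12],[0.0,0,0,0,0.12],[0.0,0,0,0,0.12],[0.0,0,0,0,0.12],[0.0,0,0,0,0.12]]]'
python3 -m jog '[[[0.0,0,0,0,0.12],[0.0,0,0,0,0.12],[0.0,0,0,0,0.12],[0.0,0,0,0,0.12],[0.0,0,0,0,0.12],[0.0,0,0,0,0.12],[0.0,0,0,0,0.012],[0.0,0,0,0,0],[0.0,0,0,0,0]]]'
python3 look.py w9.png drawer_front:37 long_carton_mid:70
python3 -c "
from h import *
s=ctrl.sense();R=np.array(s['tool_rot']);print(s['qpos'],(np.array([476,201,18])-s['ee_pos'])@R)"
```

```text
clock: 17.62
ee_pos: [435.2, 123.0, 215.0]
tool_rot: [[0.603, 0.798, -0.0], [0.798, -0.603, -0.0], [-0.0, -0.0, -1.0]]
ft_force: [-0.4, -0.3, -0.5]
finger_gap: 0.005
clock: 18.37
ee_pos: [434.7, 122.8, 214.9]
tool_rot: [[0.98, 0.199, -0.0], [0.199, -0.98, -0.0], [-0.0, 0.0, -1.0]]
ft_force: [-0.2, -0.5, 0.3]
finger_gap: 0.002
[434.56 122.77 214.97]
drawer_front 0.85 [113.   3. 291.  94.] xy [527.06 215.11] size [ 81.92 161.86] ang 28.6
long_carton_mid 0.26 [518. 175. 560. 246.] xy [ 465.7  -140.69] size [77.23 37.67] ang 26.5
[ 1.26094233e+01 -8.76180113e+00  1.19582505e+02  1.15986804e-03
  6.91872502e+01  9.12464788e+01] [ 56.25754213 -68.56974304 196.98292026]
```

```bash
python3 -m jog '[[[0.0,0.015,-0.015,0,0],[0.0,0.02,-0.025,0,0],[0.0,0.021,-0.0286,0,0],[0.0,0,0,0.03,0],[0.0,0,0,0.04,0],[0.0,0,0,0.04,0],[0.0,0,0,0.035,0],[0.0,0,0,0.025,0],[0.0,0,0,0.017,0],[0.0,0,0,0.01,0],[0.0,0,0,0,0],[0.0,0,0,0,0]]]'
python3 -m jog '[[[0.0,0.004,0,0,0],[0.0,0.004,0,0,0],[0.0,0.004,0,0,0],[0.0,0.004,0,0,0],[0.0,0.004,0,0,0],[0.0,0.003,0,0,0],[0.0,0.003,0,0,0],[0.0,0.003,0,0,0],[0.0,0,0,0,0]]]'
```

```text
clock: 19.52
ee_pos: [476.0, 200.9, 18.2]
tool_rot: [[0.981, 0.196, -0.0], [0.196, -0.981, -0.0], [-0.0, 0.0, -1.0]]
ft_force: [0.7, -0.2, 0.7]
finger_gap: 0.004
clock: 20.27
ee_pos: [504.7, 206.6, 18.0]
tool_rot: [[0.981, 0.195, 0.0], [0.195, -0.981, 0.0], [0.0, 0.0, -1.0]]
ft_force: [0.5, -0.1, 0.2]
finger_gap: 0.006
```

```bash
python3 -m jog '[[[0.0,0.004,0,0,0],[0.0,0.004,0,0,0],[0.0,0.004,0,0,0],[0.0,0.004,0,0,0],[0.0,0.004,0,0,0],[0.0,0.004,0,0,0],[0.0,0.004,0,0,0],[0.0,0.004,0,0,0],[0.0,0.004,0,0,0],[0.0,0.004,0,0,0]]]'
python3 -m jog '[[[0.0,0.004,0,0,0],[0.0,0.004,0,0,0],[0.0,0.004,0,0,0],[0.0,0.004,0,0,0],[0.0,0.004,0,0,0],[0.0,0.004,0,0,0],[0.0,0.004,0,0,0],[0.0,0.004,0,0,0],[0.0,0,0,0,0],[0.0,0,0,0,0]]]'
python3 - <<'E'
from h import *
im=save('top','t9.png')
for t in('long_carton_mid','drawer_front','loader_drawer','small_carton_mid'):
  for d in ctrl.outline_of(t,'top')[:3]: print(t,round(d['p'],2),np.round(d['extent'],1))
for t,z in(('drawer_front',30),('long_carton_mid',70)):
  pass
E
```

```text
clock: 21.1
ee_pos: [543.8, 214.4, 18.0]
tool_rot: [[0.981, 0.196, -0.0], [0.196, -0.981, -0.0], [-0.0, 0.0, -1.0]]
ft_force: [-0.5, -0.2, -0.7]
finger_gap: 0.005
clock: 21.93
ee_pos: [575.7, 220.9, 18.4]
tool_rot: [[0.981, 0.195, 0.001], [0.195, -0.981, 0.001], [0.001, -0.0, -1.0]]
ft_force: [-0.1, -0.4, 0.2]
finger_gap: 0.003
long_carton_mid 0.56 [165.1 181.1 183.  205.2]
long_carton_mid 0.38 [173.8 178.9 187.3 212. ]
drawer_front 0.51 [176.6 178.8 183.6 207.2]
loader_drawer 0.4 [171.1 176.9 185.6 210.3]
small_carton_mid 0.97 [320.5 237.  339.9 263.9]
small_carton_mid 0.8 [222.3 218.3 244.5 245.7]
small_carton_mid 0.68 [383.1 220.8 413.5 251.1]
```

```bash
J='python3 -m jog'; python3 -m jog '[[[0.0,0.002,0,0,0],[0.0,0.002,0,0,0],[0.0,0.002,0,0,0],[0.0,0.002,0,0,0],[0.0,0.002,0,0,0],[0.0,0.002,0,0,0]]]' | grep -E "ee_pos|force"
python3 -m jog '[[[0.0,0.002,0,0,0],[0.0,0.001,0,0,0]]]' | grep -E "ee_pos|force"
python3 -m jog '[[[0.0,0.002,0,0,0],[0.0,0.001,0,0,0]]]' | grep -E "ee_pos|force"
python3 -m jog '[[[0.0,0.002,0,0,0],[0.0,0.001,0,0,0]]]' | grep -E "ee_pos|force"
```

```text
ee_pos: [586.7, 223.0, 18.1]
ft_force: [-1.5, 0.6, 0.7]
ee_pos: [589.8, 223.6, 18.0]
ft_force: [-0.3, -0.2, -0.2]
ee_pos: [592.2, 224.1, 17.9]
ft_force: [-3.4, -1.2, 2.7]
ee_pos: [592.8, 224.1, 17.7]
ft_force: [-10.1, -2.2, 8.1]
```

The push force is rising to 10 N at the catch, so I carry on in small steps until it drops.

```bash
for i in 1; do python3 -m jog '[[[0.0,0.002,0,0,0],[0.0,0.001,0,0,0]]]' | grep -E "ee_pos|force"
python3 -m jog '[[[0.0,0.002,0,0,0],[0.0,0.001,0,0,0]]]' | grep -E "ee_pos|force"
python3 -m jog '[[[0.0,0.002,0,0,0],[0.0,0.001,0,0,0]]]' | grep -E "ee_pos|force"; done
```

```text
ee_pos: [594.2, 224.4, 17.6]
ft_force: [-13.4, -2.2, 11.8]
ee_pos: [597.0, 225.0, 17.5]
ft_force: [-12.0, -2.2, 9.2]
ee_pos: [603.3, 226.2, 17.8]
ft_force: [0.4, 0.8, -1.1]
```

```bash
python3 -m jog '[[[0.0,0.0015,0,0,0],[0.0,0.001,0,0,0],[0.0,0,0,0,0]]]' | grep -E "ee_pos|force"
python3 -m jog '[[[0.0,0.001,0,0,0],[0.0,0.001,0,0,0],[0.0,0,0,0,0]]]' | grep -E "ee_pos|force"
```

```text
ee_pos: [607.6, 227.2, 18.3]
ft_force: [-0.1, -0.7, 0.7]
ee_pos: [609.0, 227.4, 18.1]
ft_force: [-0.4, -0.4, 0.7]
```

Moving on past the peak meets no force, so the drawer has snapped away from the fingers. I back off, lift and check.

```bash
python3 -m jog '[[[0.0,-0.01,0,0,0],[0.0,-0.02,0,0,0],[0.0,-0.03,0,0,0],[0.0,-0.03,0,0,0],[0.0,0,0,-0.03,0],[0.0,0,0,-0.04,0],[0.0,0,0,-0.04,0],[0.0,0,0,-0.04,0],[0.0,0,0,-0.04,0],[0.0,-0.02,0.02,-0.03,0],[0.0,0,0,0,0],[0.0,0,0,0,0]]]'
python3 look.py w10.png long_carton_mid:70 loader_drawer:30
python3 - <<'E'
from h import *
np.set_printoptions(precision=1,suppress=True)
M=np.load('M.npy'); im=cv2.imread('pics/w10.png')
X=np.array([.981,.1946]);Y=np.array([-X[1],X[0]]); c0=np.array([554.4,216.8])
for j,col in((100,(0,0,255)),(105,(0,255,0)),(110,(255,0,0))):
    c=c0+X*j
    q=np.array([np.r_[c+a*28.5*X+b*55.5*Y,70] for a,b in((-1,-1),(1,-1),(1,1),(-1,1))])
    cv2.polylines(im,[proj('wrist',q,M).astype(np.int32)],True,col,1)
t=save('top','t10.png')[110:280,110:360,::-1]
t=cv2.resize(t,(560,381)); im2=np.vstack([im[:216],t]); cv2.imwrite('pics/fin.png',im2)
E
```

```text
clock: 25.18
ee_pos: [505.1, 186.0, 240.8]
tool_rot: [[0.981, 0.195, 0.005], [0.195, -0.981, 0.002], [0.005, -0.001, -1.0]]
ft_force: [0.1, -0.6, 0.1]
finger_gap: 0.01
[504.18 186.04 238.36]
loader_drawer 0.95 [170.   0. 334.  73.] xy [648.92 236.23] size [ 65.65 172.14] ang 11.2
```

View pics/fin.png

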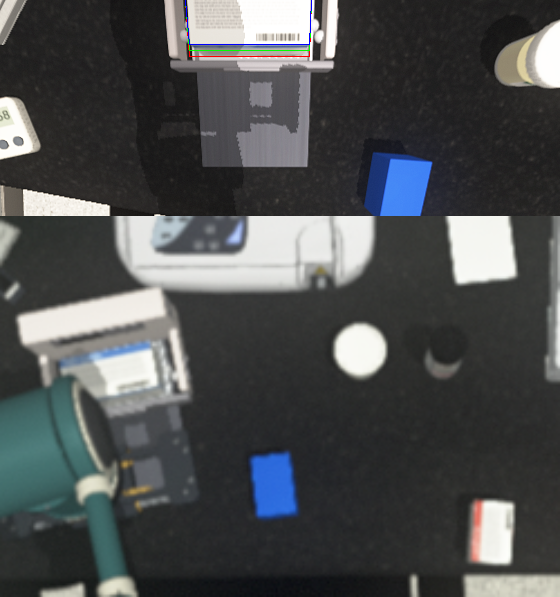

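```bash
python3 -c "
from rig import ctrl
print(ctrl.hand_in())"
```

```text
the job is handed in; nothing more can be done
None
```

The job is done and handed in at about 25 s of the 72 s allowed.

- **Small carton:** I moved it about 13 cm to the right. It stands upright and released on the bare worktop in the last picture.
- **Long carton:** I gripped it the 57 mm way and laid it flat in the drawer. Just before lowering, it was within about 1 mm of the drawer's centre, and it touched the floor at about 3 N.
- **Drawer:** I pushed it in slowly with shut fingers. The horizontal force peaked at about 14 N at the catch, then dropped to zero. The next 6 mm or so of travel met no resistance, so I stopped and backed off.
- **Last pictures:** The drawer panel sits against the loader's cheeks, and the carton lies flat about 11 cm in from where I laid it. The cup, the bottle and the blue decoy look where they were; the red decoy is outside these pictures, but I never went near it. The arm is clear of everything.

**What did not check out fully:**
- In the last close view the network reported no long carton, because it was partly out of frame, so I judged it by an outline drawn over the picture.
- Nothing reads the drawer joint directly. That it is fully home rests on the force drop and the pictures.

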